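# Pack the sample caddy

## Task

Pack the blue transport caddy: stand the large capped jar in the large round well and the small capped jar in the small one, and set the carrier with the vial flat in the oblong bay. The carrier is captive in the aluminium T-slot track: slide it along to the open end, where the lips stop, and lift it off there. Set everything down upright without dropping it, and leave the two open jars and the empty carrier where they stand.

Things in the scene. Friction and masses are not known exactly. Their poses are not given: they have to be found in the camera images.
- jar_large: Large closed jar, amber glass with a ribbed white screw cap as wide as the jar: a plain cylinder 54 mm in diameter, 62 mm high (the cap is the top 16 mm), about 130 g. Stands upright and loose on the bench. To go into well_large. Origin: centre of the underside; z up.
- jar_small: Small closed jar, the same make: 34 mm in diameter, 50 mm high (the cap is the top 14 mm), about 50 g. Stands upright and loose on the bench. To go into well_small. Origin: centre of the underside; z up.
- carrier: Black carrier with a capped vial, 70 g, loose in the track's T-slot. From below: T-foot 40 x 30 mm (x, y), 5 high; stem 14 wide to 13.5; grip block 44 x 30 mm from 13.5 to 41; vial with white cap 18 mm in diameter, up to 63. Grip the block across y (30 mm). Its x starts along the track's x; a half turn looks the same. Goes into bay, on its foot. Origin: centre of the foot's underside; z up.
- carrier_empty: Look-alike: the same black carrier without a vial (41 mm high, a flat grey spot 16 mm across on top), standing loose on the bench. To be left alone. Origin: centre of the foot's underside; z up.
- open_large: Look-alike: large amber jar without a cap, open mouth, 54 mm in diameter, 56 mm high, loose on the bench. To be left alone. Origin: centre of the underside; z up.
- open_small: Look-alike: small amber jar without a cap, open mouth, 34 mm in diameter, 44 mm high, loose on the bench. To be left alone. Origin: centre of the underside; z up.
- well_large: Large round grey well fixed in the blue caddy: inner diameter 70 mm, outer 78, 20 high, floor 4 thick: a jar in it stands 4 mm above this origin. Origin: centre of the underside, 4 mm above the bench; z up, x along the row of the caddy's three places (92 mm apart, in any order). The caddy is 290 x 104 mm, fixed, its rim 14 mm above the bench.
- well_small: Small round grey well fixed in the blue caddy: inner diameter 50 mm, outer 58 mm, 20 mm high, its floor 4 mm thick, so a jar in it stands 4 mm above this origin. Origin: centre of the underside, 4 mm above the bench; z up. x runs along the row of places in the caddy.
- bay: Oblong grey bay fixed in the blue caddy: inside 62 mm (x) by 48 mm (y), walls 4 mm thick and 13 mm high, its floor 4 mm thick, so the carrier in it stands 4 mm above this origin, its x along the bay's x. Origin: centre of the underside, 4 mm above the bench; z up. x runs along the row of places in the caddy.
- track: Fixed aluminium T-slot track, 260 (x) by 46 mm. Floor 4 mm above the bench, x -130 to +130. Two lips (slot 20 mm wide, tops 15 mm above the bench) hold the carrier's foot down from -130 to +60; beyond, the floor is bare: with its centre past +80 the carrier lifts straight off. 30 mm high stop at the -x end. Play 3 mm each side, 2.5 mm up; slides easily. Origin: centre of the underside; z up.
There are look-alikes about, which are no part of the job. What is shaped like the jar_large but red is not meant.

How it is judged:
By the outcome, as a careful person would: the job done as asked, in the order asked, and still so for the second after the job is handed in, with the robot touching nothing.
It also fails if it takes over 83 s, if anything falls off the work surface, if the arm or the gripper's body presses on something with over 40 N, if the wrist force passes 120 N, or if a joint passes its speed limit or range.

## Robot

A 6-joint arm with a two-finger parallel gripper is mounted at the origin on the work surface. World frame = base frame: x ahead of the robot, y to its left, z up, the work surface at z = 0. Lengths are in m, angles in rad, forces in N, time in s.
With the tool pointing down it reaches from about 0.375 to 0.925 m from the base axis. Payload 5.7 kg.
Tool frame: the origin (TCP) lies on the mounting face of the last link; the fingertips stand 173 mm ahead of it and the grasp point (between the pads) lies robot.tcp_to_grasp ahead of it (robot.tcp_to_grasp is the distance from the TCP to the grasp point, in m); z points along the fingers, y is the line along which they close (so a half turn about z gives the same grasp; the last joint's range is limited). The gripper opens to 85 mm and grips with 20 to 120 N. Pads are 22 mm wide; open, the fingers measure 114 mm over their backs; the gripper's body (76 mm by 85 mm) begins 54 mm behind the grasp point. The pads swing forward as they close: fully open they stand 13 mm farther back than shut.
Start: joints at [1.168, 0.359, 1.51, -0, 1.272, -0.115], TCP at [0.17, 0.575, 0.405] pointing down, gripper open.
Joint ranges: [-2.97, 2.97], [-1.01, 2.36], [0.21, 2.38], [-0.96, 4.11], [0.2, 2.71], [-2.98, 2.98]. Speed limits (rad/s): [2.39, 2.39, 3.14, 3.14, 3.14, 3.14].

## Interface

Orientations are given as [roll, pitch, yaw] about the fixed x, y, z axes, in that order (R = Rz(yaw) Ry(pitch) Rx(roll)).
In Python, from bench import robot gives the robot as it stands. The module is installed in compiled form; this text tells all that it offers. Calls block until the motion is done:
- robot.move_to(position, orientation): joint-space move of the TCP to a pose.
- robot.line_to(position, attitude=None, velocity=0.15): straight line of the TCP; attitude=None keeps the orientation; velocity is the mean speed in m/s.
- robot.move_joints(angles): joint-space move.
- robot.command_gripper(opening): finger opening in m; the grip force is fixed at half the most; returns when the fingers have stopped.
- robot.wait(seconds).
- robot.ik(position, orientation): joint angles nearest the present ones, or None.
- robot.state(): the state.
- robot.capture(name): name is "side" or "top" or "wrist"; returns the picture (400x640x3 uint8, blue, green, red); there is no depth.
- robot.camera_model(name): a dict with "fx", "fy", "cx", "cy" (pixels), "rvec" (rotation vector, rad) and "tvec" (3), from world to camera coordinates, as OpenCV has them; the wrist camera has in their place "tool_from_camera" (4x4, takes a point from camera to tool coordinates, whose origin is the TCP and whose axes are the flange's). Camera axes: x right, y down, z forward; pixel columns grow to the right and rows downward; lengths in m; the calibration is good to about 2 mm. A picture is of the moment at which its call begins: read the wrist's pose just before it. camera_model takes no time and is no camera call.
A pose or a line that the arm cannot do raises robot.MotionError and nothing moves.
- robot.job_done(): hands the job in; it is judged then, once.
The state is a dict: "time_s": time; "joint_positions": joint angles; "dq": joint speeds; "joint_efforts": joint torques, N m; "tool_pos": TCP position; "ee_rot": TCP orientation; "wrist_force": force on the tool from outside, world axes, zero at the start; "ft_torque": the same for the moment, N m; "finger_gap": finger opening in m; "grip_force": force on a finger pad.
Only numpy, scipy, OpenCV 4.12 (cv2) and the standard library are available. Lean on these libraries where they do the work, as an engineer would, in place of code of your own. Each camera call takes 0.05 s, during which the arm holds its last target. There are 200 camera calls.

## Working session

There is one attempt and no reset: what is moved stays moved. The work goes in short steps, each a Python script; the robot and the scene stay as the last script left them, time stands still between calls to the robot, and variables do not carry over. Pictures are saved under pics/ and viewed, at most 14 in all, crops included, and the job is handed in when it is done.

```bash
mkdir -p pics
python3 - <<'E'
from bench import robot
import cv2,json
for n in("top","side"):
    cv2.imwrite(f"pics/{n}0.png",robot.capture(n)); print(n,robot.camera_model(n))
print(robot.camera_model("wrist"),robot.tcp_to_grasp,robot.state())
E
```

```text
top {'fx': 394.4910740634736, 'fy': 394.4910740634736, 'cx': 325.21785609920346, 'cy': 195.29372924243293, 'rvec': array([ 2.09657468, -2.15063297,  0.13655879]), 'tvec': array([0.01154469, 0.51533723, 0.83429861])}
side {'fx': 483.4312576795584, 'fy': 483.4312576795584, 'cx': 315.1552074833056, 'cy': 199.4713215783836, 'rvec': array([ 2.0915108, -0.4723703,  0.2632868]), 'tvec': array([-0.46697865,  0.14050609,  0.98787152])}
{'fx': 289.8024085181704, 'fy': 289.8024085181704, 'cx': 315.6824415732287, 'cy': 197.10474070709898, 'tool_from_camera': array([[-9.45195792e-04, -9.52368855e-01, -3.04946997e-01,
         7.87045100e-02],
       [ 9.99998830e-01, -5.33336451e-04, -1.43389397e-03,
        -9.77873614e-05],
       [ 1.20295661e-03, -3.04947996e-01,  9.52368244e-01,
         3.08495282e-02],
       [ 0.00000000e+00,  0.00000000e+00,  0.00000000e+00,
         1.00000000e+00]])} 0.1547 {'time_s': 0.1, 'joint_positions': array([ 1.16789538e+00,  3.59400847e-01,  1.51135084e+00, -5.76535845e-06,
        1.27245703e+00, -1.15079405e-01]), 'dq': array([-2.56542703e-05, -2.36214289e-03, -1.98622599e-03, -1.31025706e-03,
        3.05216849e-04, -2.01042956e-03]), 'joint_efforts': array([-3.32841828e-04, -5.28636646e+01, -2.79349440e+01, -1.75729424e-04,
        4.87811223e-03, -4.86376805e-06]), 'tool_pos': array([0.17018406, 0.57501252, 0.40394639]), 'ee_rot': array([-3.13998665e+00, -1.80093491e-04,  2.85377266e+00]), 'wrist_force': array([-1.02351903, -0.40200357, -0.45018945]), 'ft_torque': array([0.00253976, 0.03509703, 0.02153319]), 'grip_force': 0.0, 'finger_gap': 0.0852907465872501}
```

View pics/top0.png

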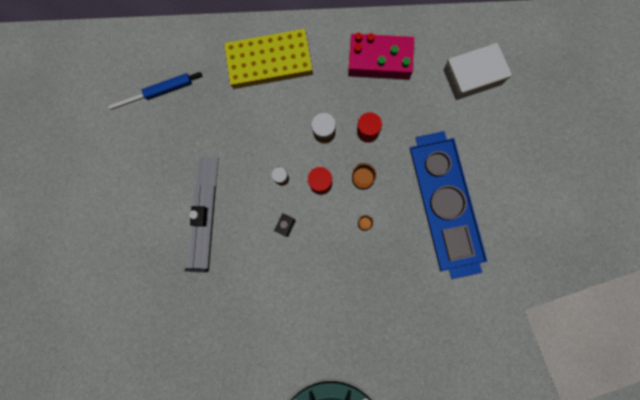

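View pics/side0.png

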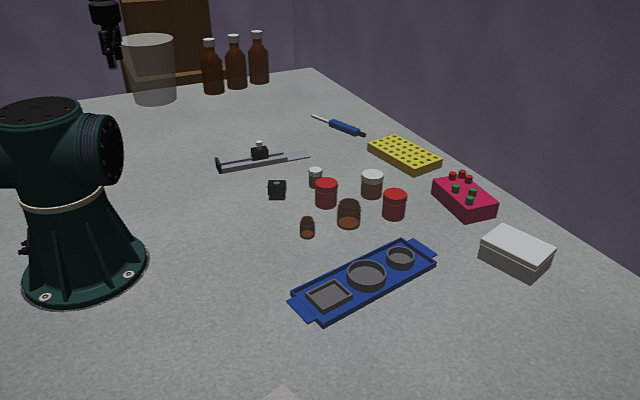

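The top view could mislead on the large jar: white cap (323,125), red look-alikes (370,125) and (320,180), and an open jar (363,176). For the small jar it's white cap (280,176) or the open one (365,222), and for the carrier the vial one in the track (198,215) or the empty one (285,225). I choose the white caps and the carrier in the track. The track's stop is at the lower end (197,270) and its open end at (208,157). In the caddy, the small well is at (438,163), the large well at (448,202) and the bay at (458,243).

```bash
cat > h.py <<'E'
import numpy as np, cv2
from bench import robot
def KRt(n):
    m=robot.camera_model(n)
    K=np.array([[m['fx'],0,m['cx']],[0,m['fy'],m['cy']],[0,0,1]])
    if n!='wrist': return K,cv2.Rodrigues(m['rvec'])[0],np.array(m['tvec'])
    s=robot.state(); r,p,y=s['ee_rot']
    from scipy.spatial.transform import Rotation as Ro
    T=np.eye(4);T[:3,:3]=Ro.from_euler('xyz',[r,p,y]).as_matrix();T[:3,3]=s['tool_pos']
    C=np.linalg.inv(T@m['tool_from_camera'])
    return K,C[:3,:3],C[:3,3]
def toW(c,uv,z):
    K,R,t=c; d=R.T@np.linalg.inv(K)@np.array([*uv,1.]); o=-R.T@t
    return o+d*(z-o[2])/d[2]
def toP(c,P):
    K,R,t=c; q=K@(R@np.asarray(P,float)+t); return q[:2]/q[2]
E
python3 - <<'E'
from h import *
c=KRt('top'); print('cam',-c[1].T@c[2])
im=cv2.imread('pics/top0.png')
for n,uv,z in [('jl',(323,125),.062),('js',(280,176),.05),('vial',(195,215),.063),('red1',(370,125),.062),('red2',(320,180),.062),('ol',(363,176),.056),('os',(365,222),.044),('ce',(285,225),.041),('ws',(438,163),.024),('wl',(448,202),.024),('bay',(458,243),.017),('tend',(208,157),.004),('tstop',(197,270),.03)]:
    print(n,toW(c,uv,z).round(4))
cr=cv2.resize(im[110:290,180:500],None,fx=2.5,fy=2.5,interpolation=cv2.INTER_CUBIC)
cv2.imwrite('pics/topcrop.png',cr)
E
```

```text
cam [ 0.37594059 -0.02712808  0.90536879]
jl [ 0.671  -0.0009  0.062 ]
js [0.5603 0.0977 0.05  ]
vial [0.4766 0.2815 0.063 ]
red1 [ 0.6674 -0.1053  0.062 ]
red2 [0.5462 0.0084 0.062 ]
ol [ 0.5536 -0.0858  0.056 ]
os [ 0.4536 -0.0871  0.044 ]
ce [0.4518 0.0885 0.041 ]
ws [ 0.5853 -0.2591  0.024 ]
wl [ 0.4954 -0.2751  0.024 ]
bay [ 0.4042 -0.2924  0.017 ]
tend [0.6215 0.276  0.004 ]
tstop [0.3584 0.2854 0.03  ]
```

View pics/topcrop.png

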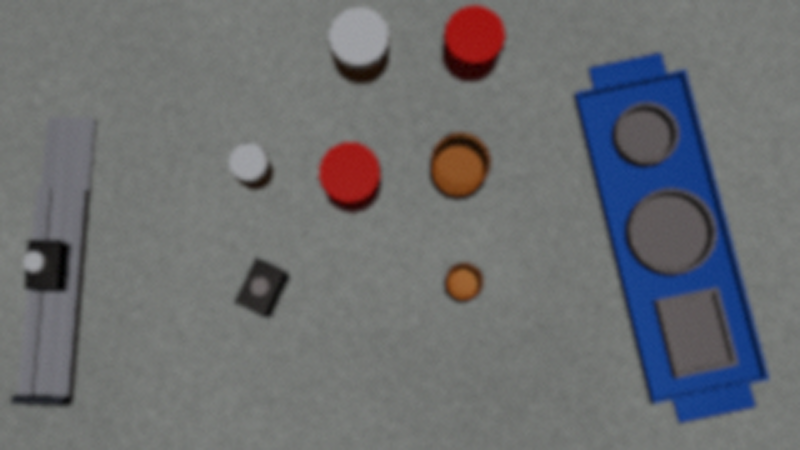

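The crop confirms the identities: white caps at crop (359,37) large and (249,162) small, carrier with vial at (45,263), empty carrier at (262,287). The three caddy places work out 92 mm apart, as specified. Next I'll move over the large jar and refine with the wrist camera.

Run:
```python
from h import *
robot.move_to([0.60,0.03,0.36],[np.pi,0,np.pi])
c=KRt('wrist'); im=robot.capture('wrist'); cv2.imwrite('pics/w1.png',im)
s=robot.state(); print(s['time_s'],s['tool_pos'],s['ee_rot'],s['joint_positions'].round(2))
t=cv2.imread('pics/top0.png');ct=KRt('top')
for nm,I,cc in(('top',t,ct),('wrist',im,c)):
    hsv=cv2.cvtColor(I,cv2.COLOR_BGR2HSV)
    m=((hsv[...,2]>150)&(hsv[...,1]<40)).astype(np.uint8)
    n,l,st,ce=cv2.connectedComponentsWithStats(m)
    for i in range(1,n):
        if 15<st[i,4]<5000: print(nm,st[i],ce[i].round(1),[toW(cc,ce[i],z)[:2].round(4) for z in(.062,.05,.067)])
```

```text
2.6167 [0.59991602 0.03085987 0.36008885] [ 3.14137651e+00  9.39442938e-05 -3.14050318e+00] [-0.06  0.4   1.56  0.    1.18 -1.64]
top [ 450   44   60   46 1702] [479.5  66.6] [array([ 0.7962, -0.3569]), array([ 0.8022, -0.3616]), array([ 0.7938, -0.355 ])]
top [110  95  31  12  40] [125.8 100.3] [array([0.7457, 0.4503]), array([0.7509, 0.4571]), array([0.7435, 0.4475])]
top [312 114  22  21 367] [322.9 123.7] [array([ 6.742e-01, -6.000e-04]), array([ 6.784e-01, -3.000e-04]), array([ 0.6724, -0.0008])]
top [272 168  14  13 136] [278.5 173.9] [array([0.5625, 0.0994]), array([0.5651, 0.1012]), array([0.5614, 0.0986])]
top [190 212   6   5  27] [192.4 214.1] [array([0.4789, 0.2876]), array([0.4804, 0.2921]), array([0.4783, 0.2857])]
```

View pics/w1.png

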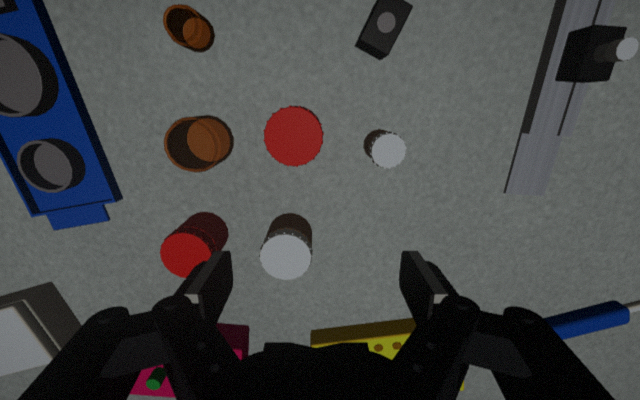

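The wrist view shows the white large cap at (286,257) beside a red one at (186,254), the small cap at (388,150), the track top right with its open end at (527,192), and the small well at (47,165). I'll compute positions from these.

Run:
```python
from h import *
c=KRt('wrist'); im=cv2.imread('pics/w1.png')
hsv=cv2.cvtColor(im,cv2.COLOR_BGR2HSV)
for nm,(x0,y0,x1,y1),z in(('jl',(255,225,318,285),.062),('js',(365,125,412,172),.05)):
    r=hsv[y0:y1,x0:x1]; m=((r[...,2]>125)&(r[...,1]<30)).astype(np.uint8)
    m=cv2.morphologyEx(m,cv2.MORPH_OPEN,np.ones((3,3)))
    cs=max(cv2.findContours(m,0,2)[0],key=cv2.contourArea)
    e=cv2.fitEllipse(cs);p=np.array(e[0])+[x0,y0]; print(nm,p,e[1],toW(c,p,z).round(4))
for nm,p,z in(('red1',(186,255),.062),('red2',(293,136),.062),('ws',(51,166),.024),('vial',(627,48),.067),('tendL',(505,191),.004),('tendR',(548,196),.004),('lipL',(526,133),.015),('lipR',(561,135),.015)): print(nm,toW(c,p,z).round(4))
```

```text
jl [285.05933952 256.96119881] (43.50104904174805, 49.522499084472656) [ 0.6719 -0.0011  0.062 ]
js [388.52193642 150.56294441] (31.734548568725586, 33.68753433227539) [0.5635 0.1007 0.05  ]
red1 [ 0.6696 -0.1035  0.062 ]
red2 [0.5485 0.01   0.062 ]
ws [ 0.584  -0.2525  0.024 ]
vial [0.4774 0.2844 0.067 ]
tendL [0.6177 0.2521 0.004 ]
tendR [0.6238 0.3039 0.004 ]
lipL [0.5501 0.2541 0.015 ]
lipR [0.5522 0.2918 0.015 ]
```

```bash
cat >> h.py <<'E'
G=robot.tcp_to_grasp; PI=np.pi
def go(x,y,z,yaw,v=.25): robot.line_to([x,y,z+G],[PI,0,yaw],velocity=v)   # grasp-point pose
def rep(tag):
    s=robot.state(); print(tag,round(s['time_s'],1),s['tool_pos'].round(4),'gap',round(s['finger_gap'],4),'grip',round(s['grip_force'],1),'F',s['wrist_force'].round(1),s['joint_positions'].round(2))
E
python3 - <<'E'
from h import *
x,y=.672,-.001
go(x,y,.13,PI); go(x,y,.042,PI,.12); rep('down')
robot.command_gripper(.03); rep('grip')
go(x,y,.17,PI,.15); rep('up')
Y=PI+.182
go(.4955,-.274,.17,Y,.25); rep('over')
c=KRt('wrist'); cv2.imwrite('pics/w2.png',robot.capture('wrist'))
E
```

```text
down 4.1 [ 0.6724 -0.001   0.1976] gap 0.0856 grip 0.0 F [0.5 0.1 0.5] [-0.1   0.68  1.52 -0.    0.94 -1.67]
grip 4.5 [ 0.6725 -0.001   0.1979] gap 0.0525 grip 62.4 F [-0.4  0.9  6.1] [-0.1   0.68  1.52  0.    0.94 -1.68]
up 5.5 [ 0.6714 -0.001   0.3235] gap 0.0527 grip 62.8 F [ 0.4 -0.6 -1.5] [-0.1   0.53  1.43  0.    1.18 -1.68]
over 6.9 [ 0.4958 -0.2734  0.3246] gap 0.0528 grip 62.8 F [ 0.8 -0.7 -1.6] [-0.63  0.4   1.68  0.    1.07 -2.38]
```

View pics/w2.png

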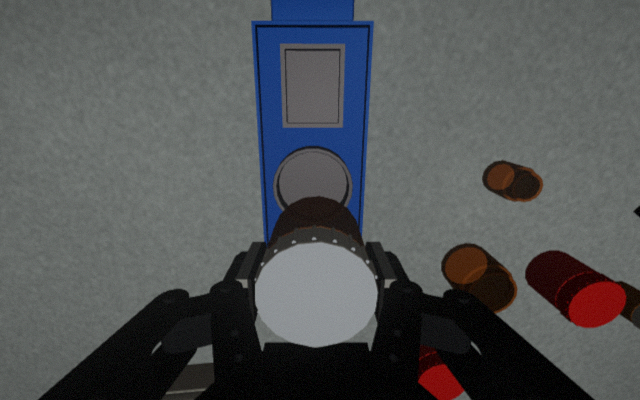

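The large jar is held upright. The bay's outer rim runs from (280,44) to (344,128) and the large well's rim is centred in x at about 313, with its top edge at 147. I'll check those against the top-view estimate.

Run:
```python
from h import *
c=KRt('wrist')
b=[toW(c,p,.017)[:2] for p in((280,45),(344,45),(344,127),(281,127))]
print('bay',np.mean(b,0).round(4),[x.round(4) for x in b])
for p in((274,185),(352,185),(313,147)): print(toW(c,p,.024).round(4))
u=np.array([np.cos(.182),np.sin(.182)]); 
print('pred well from bay',np.mean(b,0)+.092*u, 'px of (.4955,-.2745)',toP(c,(.4955,-.2745,.024)), 'row yaw', [np.arctan2(*(b[i]-b[j])[::-1]) for i,j in((3,0),(2,1))])
```

```text
bay [ 0.405  -0.2931] [array([ 0.3763, -0.3264]), array([ 0.3663, -0.2724]), array([ 0.4334, -0.258 ]), array([ 0.444 , -0.3156])]
[ 0.4986 -0.3136  0.024 ]
[ 0.485  -0.2397  0.024 ]
[ 0.4559 -0.2832  0.024 ]
pred well from bay [ 0.49549622 -0.27645125] px of (.4955,-.2745) [314.50468589 189.0399486 ] row yaw [np.float64(0.15803191539131226), np.float64(0.21173668929463385)]
```

Run:
```python
from h import *
Y=PI+.182; x,y=.4955,-.2755
go(x,y,.07,Y,.2); go(x,y,.0515,Y,.04); rep('low')
z=.0515
while robot.state()['wrist_force'][2]<2 and z>.047:
    z-=.001; go(x,y,z,Y,.03)
rep('contact'); robot.command_gripper(.075); rep('open')
go(x,y,.17,Y,.2)
xs,ys=.5630,.1003
robot.command_gripper(.062)
go(xs,ys,.13,PI,.25); rep('over js')
go(xs,ys,.037,PI,.12); robot.command_gripper(.015); rep('grip')
go(xs,ys,.16,PI,.15); rep('up')
go(.585,-.2585,.16,Y,.25)
cv2.imwrite('pics/w3.png',robot.capture('wrist')); rep('over')
```

```text
low 8.2 [ 0.4954 -0.2755  0.206 ] gap 0.0526 grip 62.9 F [-0.1  0.3 -0.7] [-0.63  0.56  1.77  0.    0.81 -2.38]
contact 8.5 [ 0.4954 -0.2755  0.2058] gap 0.0527 grip 63.6 F [-1.5  2.7  6.2] [-0.63  0.56  1.77 -0.    0.81 -2.38]
open 8.8 [ 0.4955 -0.2755  0.2051] gap 0.0751 grip 0.0 F [0.3 0.6 0.1] [-0.63  0.56  1.77  0.    0.81 -2.38]
over js 11.6 [0.5629 0.0996 0.2848] gap 0.062 grip 0.0 F [0.8 0.4 0. ] [ 0.05  0.45  1.7  -0.    0.99 -1.52]
grip 12.9 [0.5634 0.1003 0.1928] gap 0.0324 grip 59.2 F [-0.3 -0.4  6.6] [ 0.06  0.58  1.76 -0.    0.79 -1.52]
up 13.8 [0.5625 0.1003 0.3139] gap 0.0327 grip 59.4 F [-0.7 -0.4 -0.7] [ 0.06  0.42  1.67  0.    1.05 -1.52]
over 15.5 [ 0.5849 -0.2573  0.3146] gap 0.0322 grip 59.4 F [ 0.2  0.4 -0.6] [-0.52  0.5   1.52  0.    1.12 -2.28]
```

View pics/w3.png

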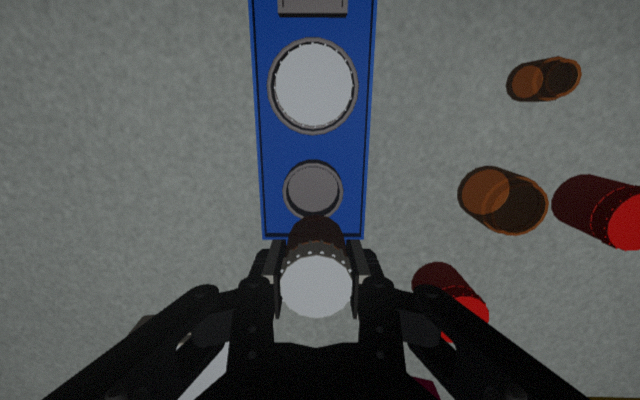

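The large jar stands in its well at (314,85). The small jar is held over its well at (313,190), so I'll place it and then look at the track.

Run:
```python
from h import *
print(toP(KRt('wrist'),(.586,-.2588,.024)))
Y=PI+.182; x,y=.586,-.2588
go(x,y,.065,Y,.2); z=.0465; go(x,y,z,Y,.04)
while robot.state()['wrist_force'][2]<2 and z>.042:
    z-=.001; go(x,y,z,Y,.03)
rep('contact'); robot.command_gripper(.058); rep('open')
go(x,y,.16,Y,.2)
go(.56,.28,.18,PI-.036,.25); robot.wait(.2); rep('over track')
im=robot.capture('wrist'); cv2.imwrite('pics/w4.png',im)
```

```text
[313.850041  193.6311255]
contact 17.0 [ 0.586  -0.2588  0.2008] gap 0.0325 grip 60.1 F [-1.4  1.4  5.5] [-0.52  0.64  1.6  -0.    0.9  -2.28]
open 17.3 [ 0.586  -0.2588  0.2   ] gap 0.0579 grip 0.0 F [-1.3  0.8  0.8] [-0.52  0.64  1.6   0.    0.9  -2.28]
over track 20.6 [0.5601 0.2795 0.3347] gap 0.0581 grip 0.0 F [ 0.1 -0.6  0.3] [ 0.35  0.46  1.53 -0.    1.15 -1.18]
```

View pics/w4.png

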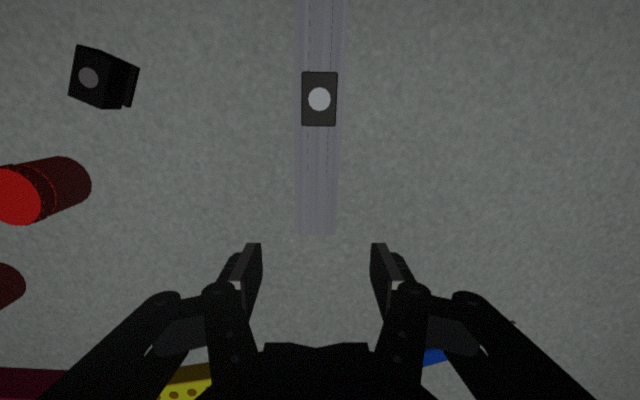

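The carrier in the track has its block top from (302,72) to (337,125) and its vial at (319,99). The track's open end runs from (295,234) to (337,234).

Run:
```python
from h import *
c=KRt('wrist'); im=cv2.imread('pics/w4.png')
for p,z in(((319.5,98.7),.067),((302,72),.045),((337.5,72),.045),((336,126),.045),((302,125),.045),((295,234),.004),((337,234),.004),((303,0),.015),((344,0),.015),((299,140),.015),((340,140),.015)): print(p,z,toW(c,p,z).round(4))
print(robot.ik([.4774,.283,.195],[PI,0,PI-.036]) is not None)
cv2.imwrite('pics/w4c.png',cv2.resize(im[0:250,250:390],None,fx=2.4,fy=2.4,interpolation=cv2.INTER_CUBIC))
```

```text
(319.5, 98.7) 0.067 [0.4774 0.2853 0.067 ]
(302, 72) 0.045 [0.4556 0.2719 0.045 ]
(337.5, 72) 0.045 [0.4567 0.3011 0.045 ]
(336, 126) 0.045 [0.5    0.2991 0.045 ]
(302, 125) 0.045 [0.498  0.2696 0.045 ]
(295, 234) 0.004 [0.6203 0.2535 0.004 ]
(337, 234) 0.004 [0.6221 0.301  0.004 ]
(303, 0) 0.015 [0.3956 0.2745 0.015 ]
(344, 0) 0.015 [0.397  0.3097 0.015 ]
(299, 140) 0.015 [0.5142 0.2645 0.015 ]
(340, 140) 0.015 [0.5157 0.3048 0.015 ]
True
```

View pics/w4c.png

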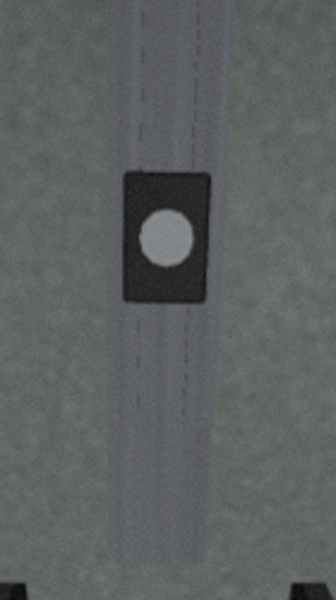

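Run:
```python
from h import *
c=KRt('wrist')
a=toW(c,(317.1,171),.015);b=toW(c,(320.5,5),.015);e=toW(c,(315.5,234),.004);v=toW(c,(319.5,98.7),.067)
print(a,b,e,v)
for p,q in((a,b),(e,b),(e,v)): print(np.arctan2(*(p-q)[:2][::-1]), np.linalg.norm((p-q)[:2]))
```

```text
[0.54599439 0.2811532  0.015     ] [0.39992882 0.2893718  0.015     ] [0.62114978 0.27666497 0.004     ] [0.47737137 0.28529358 0.067     ]
-0.05620718095998419 0.14629659980284085
-0.057376482991273216 0.2215855961740069
-0.05994136059747679 0.14403709241540613
```

Run:
```python
from h import *
t=-.057; u=np.array([np.cos(t),np.sin(t)]); e=np.array([.62115,.2768]); T=PI+t
p=e-.144*u
print(p)
go(*p,.12,T,.2); go(*p,.041,T,.1); rep('down')
robot.command_gripper(.012); rep('grip')
s=robot.state(); z0=.041
for d in(.03,.06,.09,.111):
    go(*(p+d*u),z0,T,.08); rep(d)
    f=robot.state()['wrist_force']
    if np.linalg.norm(f)>25: print('STOP'); break
cv2.imwrite('pics/side1.png',cv2.resize(robot.capture('side')[110:210,190:350],None,fx=4,fy=4,interpolation=cv2.INTER_CUBIC))
```

```text
[0.47738386 0.28500356]
down 22.2 [0.4778 0.2852 0.1962] gap 0.0577 grip 0.0 F [0.8 1.  0.3] [ 0.41  0.56  1.8  -0.    0.78 -1.1 ]
grip 22.6 [0.4778 0.2852 0.1966] gap 0.0287 grip 60.2 F [-0.6 -0.3  6.6] [ 0.41  0.56  1.8  -0.    0.78 -1.1 ]
0.03 23.1 [0.5085 0.2836 0.1966] gap 0.029 grip 60.5 F [0.9 0.1 7.8] [ 0.39  0.59  1.74 -0.    0.81 -1.12]
0.06 23.6 [0.5383 0.2818 0.1966] gap 0.0287 grip 60.4 F [ 1.7 -0.1  6.6] [ 0.37  0.61  1.68 -0.    0.85 -1.14]
0.09 24.1 [0.5682 0.2801 0.1966] gap 0.0286 grip 60.4 F [ 1.2 -0.2  7. ] [ 0.35  0.64  1.62 -0.    0.88 -1.16]
0.111 24.6 [0.5891 0.2789 0.1966] gap 0.0288 grip 60.5 F [ 1.  -0.8  6.7] [ 0.34  0.66  1.57 -0.    0.91 -1.18]
```

View pics/side1.png

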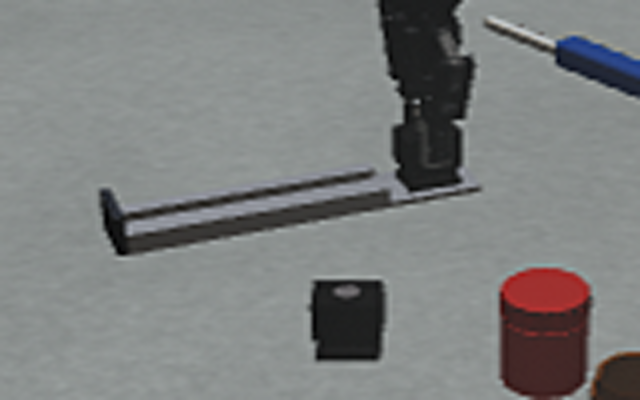

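The carrier is on the bare end of the track (crop 430,160), clear of the lips, with low forces. I'll lift it and carry it to the bay.

Run:
```python
from h import *
t=-.057; u=np.array([np.cos(t),np.sin(t)]); p=np.array([.62115,.2768])-.033*u; T=PI+t
go(*p,.06,T,.05); rep('lift'); go(*p,.17,T,.2)
x,y,Y=.405,-.2925,PI+.182
go(x,y,.17,Y,.25); rep('over'); go(x,y,.07,Y,.2); z=.0475; go(x,y,z,Y,.04)
while robot.state()['wrist_force'][2]<2 and z>.041:
    z-=.001; go(x,y,z,Y,.03)
rep('contact'); robot.command_gripper(.055); rep('open')
go(x,y,.17,Y,.15); go(.47,-.2,.22,Y,.25); 
im=robot.capture('wrist'); cv2.imwrite('pics/w5.png',im)
cv2.imwrite('pics/side2.png',cv2.resize(robot.capture('side')[160:340,210:480],None,fx=2.9,fy=2.9,interpolation=cv2.INTER_CUBIC)); rep('end')
```

```text
lift 25.1 [0.5881 0.2787 0.2149] gap 0.029 grip 59.5 F [ 0.4 -0.  -1.1] [ 0.34  0.63  1.56 -0.    0.94 -1.18]
over 28.4 [ 0.4051 -0.2919  0.3247] gap 0.0291 grip 59.4 F [0.3 0.5 0.3] [-0.76  0.31  1.82  0.    1.01 -2.52]
contact 30.3 [ 0.4051 -0.2926  0.2006] gap 0.0287 grip 60.0 F [-0.7 -0.   5.3] [-0.76  0.51  1.92 -0.    0.71 -2.52]
open 30.6 [ 0.405  -0.2925  0.2001] gap 0.0548 grip 0.0 F [-0.  -0.2 -0.1] [-0.76  0.51  1.92  0.    0.71 -2.52]
end 32.4 [ 0.469  -0.2006  0.3736] gap 0.0553 grip 0.0 F [ 0.1  0.6 -0.1] [-0.54  0.26  1.74 -0.    1.14 -2.29]
```

View pics/side2.png

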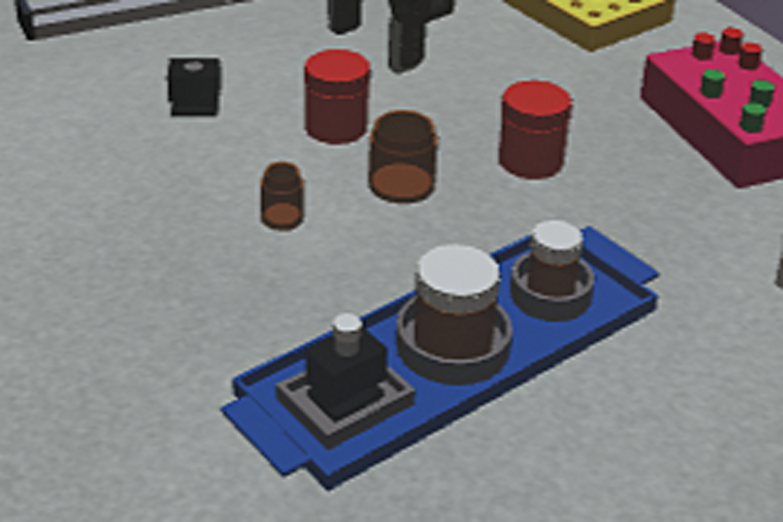

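All three stand upright in their places: carrier at crop (346,375), large jar at (456,305), small jar at (555,260). The look-alikes are untouched.

```bash
python3 -c "
from bench import robot
print(robot.job_done())"
```

```text
the job is handed in; nothing more can be done
None
```

The caddy is packed and handed in: both capped jars stand in their wells and the vial carrier sits flat in the bay, with the look-alikes left where they stood, at about 32 s of the 83 s allowed.

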